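# Drive the dowel home on the twin lever press

## Task

One anvil of the twin lever press holds a wooden board with a steel dowel standing proud of it. Pull that station's lever all the way down so that its ram drives the dowel flush with the board, then ease the lever slowly back up to its rest without letting it fly up. Leave the other lever, over the wax tin, alone.

Things in the scene. Friction and masses are not known exactly. Their poses are not given: they have to be found in the camera images.
- twin_press: grey press fixed to the table, base 105x200x16 mm, height 183. Origin at its underside on the table; +x from lever ends to columns, +y to the left station, z up. Stations at y = +55 (left), -55 mm (right): anvil top z 30, upright 22 mm ram at x -25, lever hinged about y at x 35, z 165 reaching to -x. One anvil holds a board 38x120x19 (top z 49) with the dowel, the other a wax tin 71x25.
- lever_left (a joint): left lever (y = 55), rad: 0 up at rest, 0.70 down at its stop. Ends in a round black grip, 28 mm thick, 94 long, in line with it; at value q the grip's middle is at x = 35-140cos(0.35-q), z = 165+140sin(0.35-q) mm in the press frame (z 213 up, 117 down). Spring return: 4 N at the grip when up, 12 N down, 3 N more while the dowel moves; let go, it flies up.
- lever_right (a joint): right lever (y = -55 mm in the press frame), the same as the left in everything. On either, the ram goes down 60 mm per rad, meets the dowel after about 0.44 rad and at the lever's stop is 0.5 mm above the board.
- dowel_top (a point): middle of the top face of the steel dowel, 12 mm thick, upright in the middle of the board, under one of the two rams: its y in the press frame (+55 or -55 mm) tells which. At the start it stands 16 mm proud (z = 65 mm in the press frame); flush is z = 49 mm. It is tight and stays where it is pushed.

How it is judged:
By the outcome, as a careful person would: the job done as asked, in the order asked, and still so for the second after the job is handed in, with the robot touching nothing.
It also fails if it takes over 35 s, if anything falls off the work surface, if the arm or the gripper's body presses on something with over 40 N, if the wrist force passes 120 N, or if a joint passes its speed limit or range.

## Robot

A 7-joint arm with a two-finger parallel gripper is mounted at the origin on the work surface; the furniture and walls round the work are solid. World frame = base frame: x ahead of the robot, y to its left, z up, the work surface at z = 0. Lengths are in m, angles in rad, forces in N, time in s.
With the tool pointing down it reaches from about 0.425 to 0.975 m from the base axis. Payload 16.7 kg.
Tool frame: the origin (TCP) lies midway between the tips of the shut fingers; the grasp point (between the pads) lies 19 mm behind it (env.pinch_z is the distance from the TCP to the grasp point, in m); z points along the fingers, y is the line along which they close (so a half turn about z gives the same grasp; the last joint's range is limited). The gripper opens to 85 mm and grips with 20 to 120 N. Pads are 22 mm wide; open, the fingers measure 114 mm over their backs; the gripper's body (76 mm by 85 mm) begins 54 mm behind the grasp point. The pads swing forward as they close: fully open they stand 13 mm farther back than shut.
Start: joints at [-1.407, 0.426, 0.074, 1.606, -0.034, 1.111, -0.067], TCP at [0.208, 0.642, 0.231] pointing down, gripper open.
Joint ranges: [-2.85, 2.85], [-0.5, 2.14], [-1.23, 1.37], [0.21, 2.46], [-1.02, 4.16], [0.16, 2.05], [-2.73, 2.73]. Speed limits (rad/s): [1.89, 1.89, 2.39, 2.39, 3.01, 3.01, 3.01].

## Interface

Orientations are given as a unit quaternion [x, y, z, w].
In Python, from bench import readout, camera, hand_in, env gives the robot as it stands.
- The arm moves only by the tool servo_tool, never from a script. Its argument "moves" is a list that holds one entry, the list of rows, each a list of 7 numbers: the shift along the tool's x, y, z in mm, then the turn, a rotation vector about the tool's x, y, z in rad, then the finger opening in mm, from 0 to 85.4. A call has 1 to 10 rows; each row is the pose to reach, as a shift and turn from the pose commanded when the call began, along the tool's axes at that moment; what a row does not reach only later rows make up. A row lasts 1/10 s, in which the tool goes at most 50 mm and 8.59 degrees, less where a joint would pass 70% of its speed; a pose out of reach is approached as far as the arm can. A call with a gripper value outside its range is refused whole. The fingers move at their own pace and stop on an object; "squeeze" is the grip in N (left out, the last holds). Time passes only in rows, so rows that repeat a pose let the fingers close. It gives the time, the measured TCP pose, the force, the opening and the grip force at its end, in the units of the state.
- readout.get_state(): the state, without advancing time (a new reading comes with each control period).
- camera(name): name is "side" or "top" or "wrist"; returns a dict with "image" (400x640x3 uint8, red, green, blue), "range_z" (400x640 float32, m along the optical axis (not along the pixel's ray), 0 where there is no reading), "K" (3x3 intrinsics, pixels), "dist" ([k1, k2, p1, p2, k3] as OpenCV has them; the pictures are not rectified), "R" (3x3) and "t" (3): a world point X has camera coordinates R X + t. Camera axes: x right, y down, z forward; pixel columns grow to the right and rows downward; lengths in m; the calibration is good to about 2 mm. A picture is of the moment at which its call begins.
- hand_in(): hands the job in; it is judged then, once.
The state is a dict: "time_s": time; "qpos": joint angles; "joint_velocities": joint speeds; "tau": joint torques, N m; "tcp_pos": TCP position; "eef_rot": TCP orientation; "wrist_force": force on the tool from outside, world axes, zero at the start; "torque": the same for the moment, N m; "width": finger opening in m; "grasp_force": force on a finger pad.
Only numpy, scipy, OpenCV 4.12 (cv2) and the standard library are available. Lean on these libraries where they do the work, as an engineer would, in place of code of your own. Each camera call takes 0.05 s, during which the arm holds its last target. There are 200 camera calls.

## Working session

There is one attempt and no reset: what is moved stays moved. The work goes in short steps, Python scripts to look and compute and a tool call to move; the robot and the scene stay as the last step left them, time stands still between calls to the robot, and variables do not carry over. Pictures are saved under pics/ and viewed, at most 10 in all, crops included, and the job is handed in when it is done.

Besides the shell and the picture viewer there is one more tool, called after "Request:" by a JSON object that holds its "method" and its "body", one argument or row to a line. servo_tool: Moves the arm, as the interface text tells. Its arguments: {"type":"object","properties":{"moves":{"type":"array","items":{"type":"array","items":{"type":"array","items":{"type":"number"}}}},"squeeze":{"type":"number"}},"required":["moves"]}

```bash
mkdir -p pics; ls
python3 - <<'E'
from bench import readout,camera,env
import cv2,numpy as np
s=readout.get_state();print(s['time_s'],s['tcp_pos'],s['eef_rot'],s['width'],env.pinch_z)
a=[]
for n in("side","top"):
    c=camera(n);np.savez(f'{n}.npz',**c);a.append(c['image']);print(n,c['R'].round(3).tolist(),c['t'].round(3),(-c['R'].T@c['t']).round(3))
    cv2.imwrite(f'pics/{n}0.png',c['image'][...,::-1])
E
```

```text
pics
0.0 [0.20760471 0.64184914 0.23059815] [ 1.55773851e-01  9.87792527e-01 -6.54135832e-04 -5.74234670e-05] 0.0856076504862093 0.0187
side [[0.904, -0.427, 0.009], [-0.345, -0.744, -0.572], [0.251, 0.514, -0.82]] [-0.543  0.21   0.866] [ 0.345 -0.521  0.835]
top [[-0.008, -1.0, 0.028], [-0.995, 0.005, -0.1], [0.1, -0.028, -0.995]] [-0.103  0.577  0.918] [ 0.482 -0.079  0.973]
```

View pics/side0.png

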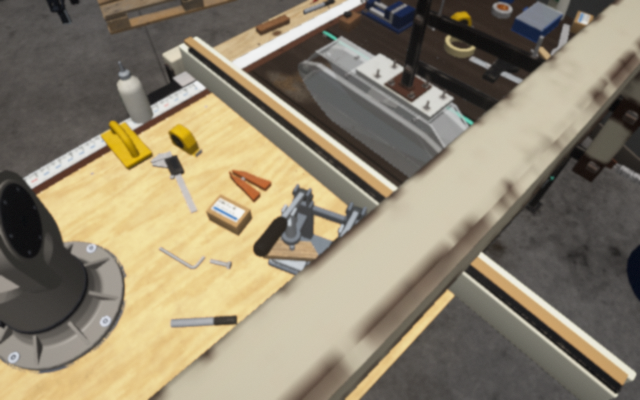

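View pics/top0.png

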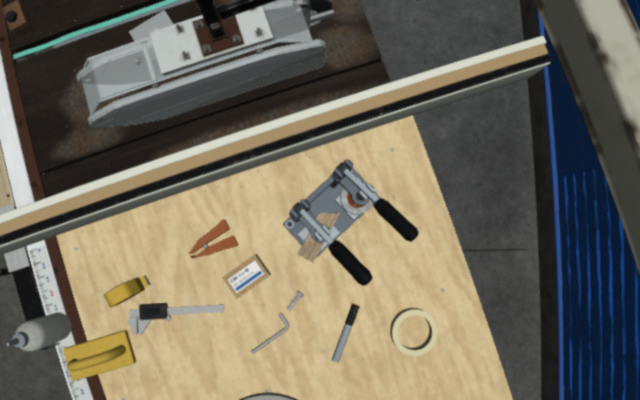

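The board and dowel are on the lower-left station in the top view, around (320,240). Press +x points up-left there, so this is the left station. Its grip runs roughly from (335,245) to (365,280) in the top view and from (258,252) to (285,222) in the side view. The right lever's grip is at (398,220), with the tin at (352,203).

```bash
cat > h.py <<'E'
import numpy as np,cv2
def ray(c,p):
    u=cv2.undistortPoints(np.array([[p]],float),c['K'],c['dist'])[0,0]
    d=c['R'].T@np.array([u[0],u[1],1.]);return -c['R'].T@c['t'],d
def meet(c1,p1,c2,p2):
    o,d=ray(c1,p1);q,e=ray(c2,p2);d=d/np.linalg.norm(d);e=e/np.linalg.norm(e)
    s=np.linalg.lstsq(np.c_[d,-e],q-o,rcond=None)[0];a=o+s[0]*d;b=q+s[1]*e
    return (a+b)/2,np.linalg.norm(a-b)
def cloud(c,m):
    v,u=np.nonzero(m&(c['range_z']>0));z=c['range_z'][v,u]
    n=cv2.undistortPoints(np.c_[u,v].astype(float)[:,None],c['K'],c['dist'])[:,0]
    return (np.c_[n*z[:,None],z]-c['t'])@c['R']
def black(c,box):
    m=np.zeros(c['image'].shape[:2],bool);x0,y0,x1,y1=box
    m[y0:y1,x0:x1]=(c['image'][y0:y1,x0:x1].max(2)<50)
    n,l,s,ce=cv2.connectedComponentsWithStats(m.astype('uint8'));k=1+s[1:,4].argmax();return l==k,ce[k],s[k]
E
python3 - <<'E'
from h import *
S,T=[dict(np.load(n+'.npz')) for n in('side','top')]
ms,cs,ss=black(S,(245,205,295,262));mt,ct,st=black(T,(325,238,378,290));mr,cr,sr=black(T,(370,190,425,245))
print(cs,ss,ct,st,cr,sr);print('meet',meet(S,cs,T,ct))
for n,c,m in(('side',S,ms),('topL',T,mt),('topR',T,mr)):
    p=cloud(c,m);mu=np.median(p,0);w=np.linalg.svd(p-p.mean(0),full_matrices=False)[2][0];w*=np.sign(w[0])
    t=(p-mu)@w;print(n,len(p),mu.round(4),'axis',w.round(3),np.degrees(np.arctan2(w[1],w[0])),'ext',np.ptp(t),'mid',(mu+w*(t.max()+t.min())/2).round(4))
E
```

```text
[270.97608696 235.86521739] [255 218  31  37 460] [350.05014327 262.54011461] [329 241  42  43 698] [395.69610778 219.34580838] [374 199  43  42 668]
meet (array([ 0.43504906, -0.16154437,  0.21109898]), np.float64(0.0004051345635149804))
side 458 [ 0.4334 -0.1696  0.2266] axis [ 0.725  0.627 -0.284] 40.84726717734057 ext 0.08701142861259314 mid [ 0.4377 -0.1659  0.225 ]
topL 695 [ 0.435  -0.1599  0.2243] axis [ 0.697  0.636 -0.331] 42.37390638184995 ext 0.09054125332587998 mid [ 0.4367 -0.1584  0.2235]
topR 665 [ 0.5088 -0.2403  0.2245] axis [ 0.697  0.635 -0.334] 42.32025221344582 ext 0.09165485796564973 mid [ 0.5103 -0.239   0.2238]
```

Measured grip middle is (0.435, -0.1605, 0.211), against an expected z of 0.213. Press yaw is about 42.5°, and the levers are 109 mm apart (110 expected). The measurements agree, so I set off on an arc outside the minimum reach.

Request:
{"method": "servo_tool", "body": {
  "moves": [
    [[-35, -22, -12, 0, 0, 0.1, 85], [-70, -44, -24, 0, 0, 0.2, 85], [-104, -65, -36, 0, 0, 0.3, 85], [-138, -86, -48, 0, 0, 0.4, 85], [-172, -108, -60, 0, 0, 0.5, 85], [-207, -130, -72, 0, 0, 0.6, 85], [-242, -151, -84, 0, 0, 0.7, 85], [-276, -173, -96, 0, 0, 0.8, 85], [-310, -194, -108, 0, 0, 0.9, 85], [-345, -216, -120, 0, 0, 1.0, 85]]
  ]
}}

```text
time_s: 1.1
tcp_pos: [0.4701, 0.3291, 0.3517]
eef_rot: [0.612, 0.791, -0.0, -0.0]
wrist_force: [0.3, 1.4, 0.3]
width: 0.085
grasp_force: 0.0
```

Request:
{"method": "servo_tool", "body": {
  "moves": [
    [[-46, -16, 2, 0, 0, 0.109, 85], [-93, -32, 4, 0, 0, 0.217, 85], [-140, -48, 6, 0, 0, 0.326, 85], [-186, -64, 8, 0, 0, 0.435, 85], [-232, -80, 10, 0, 0, 0.543, 85], [-279, -95, 12, 0, 0, 0.652, 85], [-326, -111, 14, 0, 0, 0.761, 85], [-372, -127, 16, 0, 0, 0.87, 85], [-418, -143, 18, 0, 0, 0.978, 85], [-465, -159, 20, 0, 0, 1.087, 85]]
  ]
}}

```text
time_s: 2.1
tcp_pos: [0.4336, -0.1615, 0.3313]
eef_rot: [0.933, 0.361, 0.0, -0.0]
wrist_force: [1.5, 0.0, -0.1]
width: 0.0852
grasp_force: 0.0
```

Run:
```python
from bench import readout,camera
from h import *
from scipy.spatial.transform import Rotation as R
s=readout.get_state();print(s['time_s'],s['tcp_pos'],s['qpos'].round(3) if hasattr(s['qpos'],'round') else s['qpos'])
M=R.from_quat(s['eef_rot']).as_matrix();print(M.round(3))
c=camera('wrist');np.savez('wrist.npz',**c);cv2.imwrite('pics/w1.png',c['image'][...,::-1])
S,T=[dict(np.load(n+'.npz')) for n in('side','top')]
g=np.array([.435,-.1605,.211]);pc=c['R']@g+c['t'];print('grip in wrist px',cv2.projectPoints(g,cv2.Rodrigues(c['R'])[0],c['t'],c['K'],c['dist'])[0].ravel())
print('to go tool mm',(M.T@(g-s['tcp_pos'])*1000).round(1))
```

```text
2.1 [ 0.4335899  -0.16152208  0.33134661] [-0.677 -0.087  0.863  1.965  0.069  1.233 -0.673]
[[ 0.74   0.673  0.001]
 [ 0.673 -0.74   0.001]
 [ 0.001 -0.    -1.   ]]
grip in wrist px [322.11255921 180.74243613]
to go tool mm [  1.6   0.2 120.3]
```

View pics/w1.png

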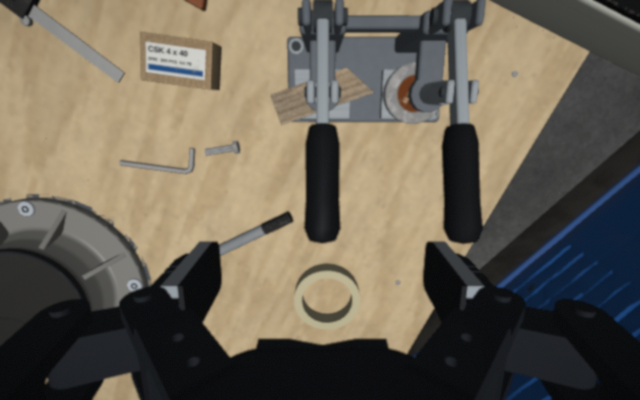

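The wrist view shows the left grip at column 322, rows 124–241, where it was predicted, and parallel to tool x. The board is under the left ram and the tin under the right. Descending to straddle the grip.

Request:
{"method": "servo_tool", "body": {
  "moves": [
    [[1, 0, 30, 0, 0, 0, 65], [2, 0, 60, 0, 0, 0, 65], [2, 0, 90, 0, 0, 0, 65], [2, 0, 120, 0, 0, 0, 65], [2, 0, 140, 0, 0, 0, 65], [2, 0, 140, 0, 0, 0, 50], [2, 0, 140, 0, 0, 0, 25], [2, 0, 140, 0, 0, 0, 20], [2, 0, 140, 0, 0, 0, 20], [2, 0, 140, 0, 0, 0, 20]]
  ],
  "squeeze": 45
}}

```text
time_s: 3.15
tcp_pos: [0.4366, -0.1589, 0.1925]
eef_rot: [0.932, 0.362, 0.001, 0.0]
wrist_force: [-0.2, -5.1, 4.2]
width: 0.0261
grasp_force: 44.8
```

Request:
{"method": "servo_tool", "body": {
  "moves": [
    [[-2, 0, 7, 0, 0, 0, 20], [-4, 0, 13.5, 0, 0, 0, 20], [-5.5, 0, 20, 0, 0, 0, 20], [-7, 0, 27, 0, 0, 0, 20], [-7.5, 0, 34, 0, 0, 0, 20], [-8.3, 0, 41, 0, 0, 0, 20], [-8.5, 0, 48, 0, 0, 0, 20], [-8.3, 0, 55, 0, 0, 0, 20], [-8.3, 0, 55, 0, 0, 0, 20]]
  ]
}}

```text
time_s: 4.05
tcp_pos: [0.4308, -0.1642, 0.1371]
eef_rot: [0.932, 0.362, 0.001, 0.0]
wrist_force: [-0.2, -2.0, 11.5]
width: 0.0262
grasp_force: 45.8
```

Request:
{"method": "servo_tool", "body": {
  "moves": [
    [[0.7, 0, 7, 0, 0, 0, 20], [1.4, 0, 14, 0, 0, 0, 20], [2.8, 0, 21, 0, 0, 0, 20], [4.2, 0, 27.5, 0, 0, 0, 20], [6, 0, 34, 0, 0, 0, 20], [8.3, 0, 41, 0, 0, 0, 20], [8.3, 0, 43, 0, 0, 0, 20], [8.3, 0, 43, 0, 0, 0, 20]]
  ]
}}

```text
time_s: 4.85
tcp_pos: [0.4373, -0.1584, 0.0954]
eef_rot: [0.932, 0.362, 0.002, -0.0]
wrist_force: [-12.5, 3.1, 49.5]
width: 0.026
grasp_force: 54.6
```

Run:
```python
from bench import readout,camera
from h import *
s=readout.get_state();print(s['tcp_pos'],s['wrist_force'],s['torque'])
a=[camera(n)['image'] for n in('side','wrist')]
cv2.imwrite('pics/d1.png',np.hstack([cv2.resize(a[0][170:290,210:370],(400,300),interpolation=2),cv2.resize(a[1],(400,300))])[...,::-1])
```

```text
[ 0.43732807 -0.15843883  0.09542301] [-12.46823969   3.05738593  49.51236492] [ 0.84731161  2.35573409 -0.05898508]
```

View pics/d1.png

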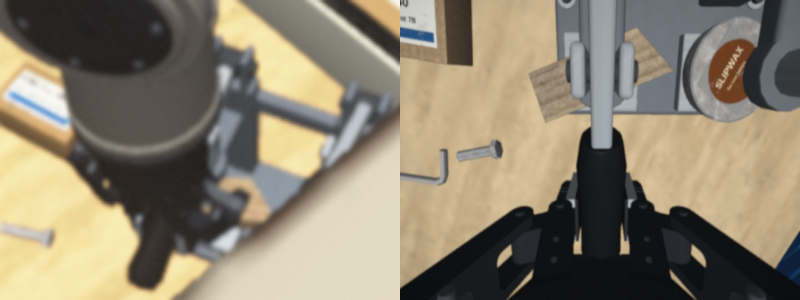

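Force on the tool is 49 N, far above the 15 N spring, and the grip has dropped 97 mm, so the lever is at its stop. The view shows the fingers still around the grip. Easing it up slowly.

Request:
{"method": "servo_tool", "body": {
  "moves": [
    [[0, 0, -1, 0, 0, 0, 20], [0, 0, -2, 0, 0, 0, 20], [-1, 0, -5, 0, 0, 0, 20], [-2, 0, -8, 0, 0, 0, 20], [-3, 0, -12, 0, 0, 0, 20], [-4.1, 0, -15.5, 0, 0, 0, 20], [-5, 0, -19, 0, 0, 0, 20], [-5.7, 0, -22.5, 0, 0, 0, 20], [-6.3, 0, -26, 0, 0, 0, 20], [-6.9, 0, -29, 0, 0, 0, 20]]
  ]
}}

```text
time_s: 5.95
tcp_pos: [0.432, -0.1631, 0.1237]
eef_rot: [0.932, 0.363, 0.001, 0.0]
wrist_force: [2.0, -0.8, 7.9]
width: 0.0264
grasp_force: 49.5
```

Request:
{"method": "servo_tool", "body": {
  "moves": [
    [[-0.4, 0, -3.5, 0, 0, 0, 20], [-0.8, 0, -7, 0, 0, 0, 20], [-1.1, 0, -10.5, 0, 0, 0, 20], [-1.4, 0, -14, 0, 0, 0, 20], [-1.5, 0, -17.5, 0, 0, 0, 20], [-1.5, 0, -21, 0, 0, 0, 20], [-1.5, 0, -24.5, 0, 0, 0, 20], [-1.4, 0, -28, 0, 0, 0, 20], [-1.1, 0, -31.5, 0, 0, 0, 20], [-0.8, 0, -35, 0, 0, 0, 20]]
  ]
}}

```text
time_s: 6.95
tcp_pos: [0.4315, -0.1635, 0.1584]
eef_rot: [0.932, 0.363, 0.001, 0.001]
wrist_force: [8.0, -0.0, 2.0]
width: 0.0262
grasp_force: 49.0
```

Request:
{"method": "servo_tool", "body": {
  "moves": [
    [[0.3, 0, -3.5, 0, 0, 0, 20], [0.8, 0, -7, 0, 0, 0, 20], [1.5, 0, -10.5, 0, 0, 0, 20], [2.2, 0, -14, 0, 0, 0, 20], [3, 0, -17.5, 0, 0, 0, 20], [4, 0, -21, 0, 0, 0, 20], [5, 0, -24.5, 0, 0, 0, 20], [6, 0, -28, 0, 0, 0, 20], [6.8, 0, -31, 0, 0, 0, 20]]
  ]
}}

```text
time_s: 7.85
tcp_pos: [0.4362, -0.159, 0.1889]
eef_rot: [0.932, 0.363, 0.001, 0.001]
wrist_force: [21.5, -9.2, -48.2]
width: 0.0259
grasp_force: 47.0
```

The −48 N means the lever is already on its upper stop, because the pads slipped a few mm. I'll relieve that before letting go.

Request:
{"method": "servo_tool", "body": {
  "moves": [
    [[-0.5, 0, 1, 0, 0, 0, 20], [-1, 0, 2, 0, 0, 0, 20], [-1, 0, 2.5, 0, 0, 0, 20], [-1, 0, 2.5, 0, 0, 0, 20]]
  ],
  "squeeze": 30
}}

```text
time_s: 8.25
tcp_pos: [0.4358, -0.1596, 0.1867]
eef_rot: [0.932, 0.363, 0.001, 0.001]
wrist_force: [6.9, -0.8, 3.2]
width: 0.0262
grasp_force: 51.1
```

Request:
{"method": "servo_tool", "body": {
  "moves": [
    [[0, 0, -0.5, 0, 0, 0, 20], [0, 0, -0.5, 0, 0, 0, 20]]
  ]
}}

```text
time_s: 8.45
tcp_pos: [0.436, -0.1595, 0.1873]
eef_rot: [0.932, 0.363, 0.001, 0.001]
wrist_force: [7.4, -0.2, 0.8]
width: 0.0262
grasp_force: 51.0
```

Request:
{"method": "servo_tool", "body": {
  "moves": [
    [[0, 0, -0.7, 0, 0, 0, 20], [0, 0, -0.7, 0, 0, 0, 26], [0, 0, -0.7, 0, 0, 0, 29], [0, 0, -0.7, 0, 0, 0, 34], [0, 0, -0.7, 0, 0, 0, 45], [0, 0, -0.7, 0, 0, 0, 60], [0, 0, -0.7, 0, 0, 0, 65], [0, 0, -0.7, 0, 0, 0, 65]]
  ]
}}

```text
time_s: 9.25
tcp_pos: [0.4344, -0.1596, 0.187]
eef_rot: [0.932, 0.362, -0.0, -0.0]
wrist_force: [-0.6, -0.8, -0.4]
width: 0.0652
grasp_force: 0.0
```

Request:
{"method": "servo_tool", "body": {
  "moves": [
    [[0, 0, -10, 0, 0, 0, 65], [0, 0, -30, 0, 0, 0, 65], [0, 0, -50, 0, 0, 0, 65], [0, 0, -75, 0, 0, 0, 65], [0, 0, -100, 0, 0, 0, 65], [0, 0, -120, 0, 0, 0, 65], [0, 0, -145, 0, 0, 0, 65], [0, 0, -145, 0, 0, 0, 65]]
  ]
}}

```text
time_s: 10.05
tcp_pos: [0.4355, -0.1603, 0.3351]
eef_rot: [0.932, 0.362, 0.002, 0.0]
wrist_force: [0.4, -0.3, 0.2]
width: 0.065
grasp_force: 0.0
```

Run:
```python
from bench import readout,camera
from h import *
s=readout.get_state();print(s['time_s'],s['tcp_pos'],s['wrist_force'])
c=camera('wrist');d=camera('side');np.savez('side2.npz',**d)
m,ce,st=black(c,(290,100,355,250));p=cloud(c,m);mu=np.median(p,0);print('grip top',mu,ce,st,'slope',np.degrees(np.arcsin(np.linalg.svd(p-p.mean(0),full_matrices=False)[2][0][2])))
cv2.imwrite('pics/e1.png',np.hstack([cv2.resize(d['image'][170:290,210:370],(400,300),interpolation=2),cv2.resize(c['image'][0:300,200:520],(400,375))[:300]])[...,::-1])
```

```text
10.05 [ 0.43551632 -0.16028377  0.33513636] [ 0.35462455 -0.30475263  0.20528663]
grip top [ 0.43589811 -0.15944202  0.22526322] [321.01331789 185.2672264 ] [ 305  127   33  116 3454] slope 20.20153467247677
```

View pics/e1.png

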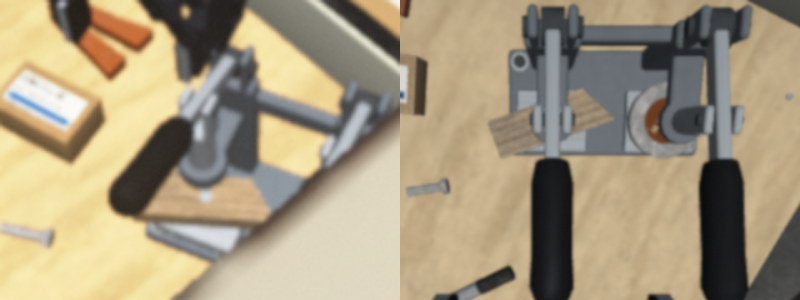

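The lever is back at rest (slope 20.2°). The dowel's bright face lies in the board under the raised ram, at crop (207,196), which is about side pixel (293,248). I'll check its height.

Run:
```python
from h import *
for f in('side','side2'):
    c=dict(np.load(f+'.npz'));g=c['image'][242:254,285:301].min(2);print(f);print(g)
c=dict(np.load('side2.npz'))
for p in((293,248),(284,250),(302,250)):
    m=np.zeros((400,640),bool);m[p[1],p[0]]=1;print(p,cloud(c,m).round(4))
for h in(.049,.065):
    X=np.array([.4878,-.1124,h]);print(h,cv2.projectPoints(X,cv2.Rodrigues(c['R'])[0],c['t'],c['K'],c['dist'])[0].ravel())
```

```text
side
[[ 78  79  83  87  93  94  95  93  89  83  78  76  79  89 107 118]
 [ 89  79  76  77  79  80  79  78  78  78  77  85  93 104 115 120]
 [107  97  84  81  83  84  85  86  89  92  99 106 114 119 122 125]
 [123 114 105 100 101 110 116 116 117 116 118 125 126 128 129 130]
 [130 127 124 116 118 129 140 141 135 125 124 129 130 131 129 130]
 [128 129 128 122 117 124 136 135 127 118 121 128 130 127 130 128]
 [120 123 124 120 110 110 117 116 112 109 120 128 130 127 126 129]
 [113 115 117 114 107 105 105 107 107 110 118 126 126 125 125 125]
 [116 115 116 114 111 110 109 111 114 115 121 124 125 124 125 125]
 [121 118 121 118 116 118 116 120 123 123 125 127 126 126 128 128]
 [122 121 122 121 120 120 123 124 124 126 128 127 128 128 128 129]
 [120 120 119 120 119 121 121 122 122 124 124 125 125 123 125 127]]
side2
[[ 87  86  90  96 101 103 103 102  98  90  86  82  88  99 116 128]
 [ 96  87  85  84  85  87  86  86  84  82  87  93 102 114 127 131]
 [116 104  95  87  86  88  89  90  89  96 107 117 125 130 133 136]
 [134 126 117 108 110 116 126 129 127 125 130 136 140 141 140 142]
 [142 139 136 132 141 161 177 179 176 163 148 141 143 142 142 144]
 [139 143 141 145 164 192 204 206 206 186 161 145 142 142 140 143]
 [131 133 138 145 169 200 212 213 214 194 164 146 142 139 140 139]
 [122 125 128 136 157 189 209 214 205 184 155 142 137 137 136 135]
 [126 126 128 129 142 165 185 188 179 161 145 138 137 134 134 137]
 [131 132 131 131 135 145 154 156 153 145 141 139 139 137 138 140]
 [133 132 133 131 132 135 139 140 140 138 138 139 138 140 139 142]
 [131 131 132 129 130 131 132 134 134 135 135 135 136 136 136 139]]
(293, 248) [[ 0.489  -0.1156  0.0508]]
(284, 250) [[ 0.4707 -0.1106  0.0479]]
(302, 250) [[ 0.5043 -0.1272  0.0495]]
0.049 [291.87908859 247.38652144]
0.065 [291.56906042 243.62739279]
```

The dowel face is at row 248, where flush predicts 247.4 and 16 mm proud predicts 243.6. It reads level with the board, so it is driven flush.

```bash
python3 -c "from bench import hand_in;print(hand_in())"
```

```text
the job is handed in; nothing more can be done
None
```

I pulled the left lever down to its stop, which drove the dowel flush to within the roughly 2 mm the cameras can resolve; I then eased the lever back to rest, never touched the right lever, and handed the job in at about 10 s.

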